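# Back the index table off by one notch

### The job

The ratchet index table has been advanced one notch too far. With closed fingertips push the ball lever of its pawl away from the wheel until the pawl tumbles up and stays clear of the teeth, push one of the wheel's upright pegs to turn the wheel clockwise (seen from above) by exactly one notch, then push the lever back so that the pawl tumbles fully down into the new notch. Only push: take nothing between the fingers, and leave the loose things lying about where they are.

Things in the scene. Friction and masses are not known exactly. Their poses are not given: they have to be found in the camera images.
- indexer: Index table's fixed aluminium base plate, 180 (x) x 250 (y) x 10 mm. Origin on the table surface, on the wheel's upright axis; the plate spans x -90..90, y -95..155. Its +y axis points from the wheel axis to the pawl.
- wheel_top (a point): Point on the axis of the steel wheel, on its face, 30 mm above the table; turns with it. Disc radius 80 with 10 saw teeth (12 high, tops 42 above the table) on the rim between radius 58 and 80; one notch = 36 degrees. A blue disc (radius 36) and a black knob (radius 17, top 52 above the table) at its centre turn with it. Three equal pegs stand on it.
- wheel (a joint): Wheel angle, rad, positive counterclockwise from above (forward; the teeth then lift the pawl). The lowered pawl blocks clockwise turning. The pawl's nose is centred in the start notch at 0, in the next one back at -0.628, with about 0.09 play either way. Starts within 0.05 of 0. Friction (0.08 N m, 2 N at a peg) keeps the wheel where it is left.
- pawl (a joint): Pawl angle, rad: 0 = fully down in a notch, nose 1 mm over the wheel's face; clear of the teeth above 0.35; 0.6 = fully up, at its stop. The weight of the ball lever tumbles it to either end and keeps it there (balance at about 0.38, that is with the ball just past the pin); about 1 N at the ball moves it.
- pawl_hinge (a point): Pawl's hinge pin, fixed to the base plate: 112 mm from the wheel axis along indexer +y, 46 mm above the table, pin parallel to indexer x, between two steel cheeks (36 mm over all, tops 54 mm above the table). From it an arm 14 wide, 10 thick runs 48 mm towards the wheel axis, ending in the nose, which reaches 10 mm below the arm into a notch.
- ball (a point): Centre of the dark steel ball, 32 mm diameter, on top of the pawl's lever (rod 8 mm thick), 66 mm from the hinge pin. Pawl down: the lever leans 0.3 rad towards the wheel axis, ball centre 20 mm inward of the pin; pawl up: 20 mm outward. Ball centre 109 mm above the table in both. A fingertip about 92 mm above the table pushes the ball level and clears all else.
- peg_opposite (a point): Centre of the top of one of three equal steel pegs, 14 mm diameter, 45 mm tall, upright on the wheel at 45 mm from its axis, top 75 mm above the table. At wheel angle 0 this one is straight across from the pawl (indexer -y).
- peg_right (a point): The same for the peg 60 degrees clockwise of the pawl at wheel angle 0.
- peg_left (a point): The same for the peg 60 degrees counterclockwise of the pawl at wheel angle 0.
- tape_roll: Bystander, loose (sizes in mm): white paper tape roll lying flat, outer 90, inner 72, 24 high; origin at its underside. Not to be disturbed.
- screwdriver: Bystander, loose: screwdriver with red handle, lying. Not to be disturbed.
- collar: Bystander, loose (sizes in mm): steel collar, 28 across, 12 high, loose on the base plate; origin at its underside. Not to be disturbed.
- spare_stud: Bystander, loose (sizes in mm): short steel stud, 14 across, 28 tall, standing loose on the base plate; origin at its underside. Not to be disturbed.
- wood_block: Bystander, loose (sizes in mm): wooden block 45 x 110 x 35; origin at its underside. Not to be disturbed.
- acrylic_offcut: Bystander, loose (sizes in mm): blue acrylic offcut 60 x 90 x 4, lying flat; origin at its underside. Not to be disturbed.
- wrench: Bystander, loose: steel wrench, lying. Not to be disturbed.
- glue_bottle: Bystander, loose (sizes in mm): green bottle with red cap, 60 across, 170 tall; origin at its underside. Not to be disturbed.

How it is judged (in metres and radians):
On the way, in this order (a step that is already met when the one before it is completed fails the run):
1. the pawl is up clear of the teeth (over 0.35 rad) with the wheel still in its start notch (value of joint pawl above 0.35 rad and value of joint wheel between -0.14 and 0.14 rad), for 0.2 s.
2. with the pawl up, the wheel is turned clockwise to the next notch (within 0.10 rad) and left there (value of joint pawl above 0.35 rad and value of joint wheel between -0.728 and -0.528 rad), for 0.3 s.
At the end, for the whole second after the job is handed in: The wheel rests one notch clockwise of its start (wheel angle -0.628 within 0.12 rad), the pawl is fully down in that notch (below 0.05 rad), and no loose thing has moved more than 20 mm (value of joint pawl below 0.05 rad and value of joint wheel between -0.748 and -0.508 rad and velocity of joint wheel between -0.05 and 0.05 rad/s and distance of each of tape_roll, screwdriver, collar, spare_stud, wood_block, acrylic_offcut, wrench, glue_bottle from where it was at the start of the episode below 0.02 m); the robot touches nothing.
It fails at once if the pawl is taken between the fingers (tool point within 18 mm of the ball's centre) (distance between the grasp point and ball below 0.018 m).
It fails at once if a peg is taken between the fingers (TCP over or in a peg, within 8 mm of its axis) ((horizontal distance between the grasp point and peg_opposite below 0.008 m and height (world z) of the grasp point below 0.092 m) or (horizontal distance between the grasp point and peg_right below 0.008 m and height (world z) of the grasp point below 0.092 m) or (horizontal distance between the grasp point and peg_left below 0.008 m and height (world z) of the grasp point below 0.092 m)).
It fails at once if the wheel is turned past the next notch or forward by a notch (value of joint wheel below -1 rad or value of joint wheel above 0.5 rad).
It fails at once if a loose thing is moved more than 20 mm or lifted (distance of any of tape_roll, screwdriver, collar, spare_stud, wood_block, acrylic_offcut, wrench, glue_bottle from where it was at the start of the episode above 0.02 m).
It also fails if it takes over 48 s, if anything falls off the work surface, if the arm or the gripper's body presses on something with over 40 N, if the wrist force passes 120 N, or if a joint passes its speed limit or range.

### The arm

A 6-joint arm with a two-finger parallel gripper is mounted at the origin on the work surface. World frame = base frame: x ahead of the robot, y to its left, z up, the work surface at z = 0. Lengths are in mm, angles in degrees, forces in N, time in s.
With the tool pointing down it reaches from about 350 to 850 mm from the base axis. Payload 8.1 kg.
Tool frame: the origin (TCP) lies between the finger pads, 19 mm behind the fingertips; this is the grasp point; z points along the fingers, y is the line along which they close (so a half turn about z gives the same grasp; the last joint's range is limited). The gripper opens to 85 mm and grips with 20 to 120 N. Pads are 22 mm wide; open, the fingers measure 114 mm over their backs; the gripper's body (76 mm by 85 mm) begins 54 mm behind the grasp point. The pads swing forward as they close: fully open they stand 13 mm farther back than shut.
Start: joints at [58.705, 7.471, 85.268, -0, 87.261, -4.893], TCP at [266.779, 537.433, 249.992] pointing down, gripper open.
Joint ranges: [-169.43, 169.43], [-51.17, 129.36], [1.28, 143.12], [-76.62, 256.62], [0, 156.53], [-152.29, 152.29]. Speed limits (degrees/s): [136.94, 136.94, 159.86, 180, 180, 180].

### API

Orientations are given as [roll, pitch, yaw] about the fixed x, y, z axes, in that order (R = Rz(yaw) Ry(pitch) Rx(roll)).
In Python, from bench import sense, eyes, job, models gives the robot as it stands. The module is installed in compiled form; this text tells all that it offers.
- The arm moves only by the tool apply_moves, never from a script. Its argument "rows" is a list of rows, each a list of 6 numbers: the shift along the tool's x, y, z in mm, then the turn, a rotation vector about the tool's x, y, z in rad. In form: [[dx, dy, dz, rx, ry, rz], ...]. A call has exactly 5 rows; each row shifts and turns the commanded pose from where the row before left it, along the tool's axes as they then stand; what a row does not reach is not made up. A row lasts 1/8 s, in which the tool goes at most 62.5 mm and 10.7 degrees, less where a joint would pass 70% of its speed; a pose out of reach is approached as far as the arm can. A call is refused whole if a number of a shift passes 62.5 or a number of a turn 0.188, either way. A call with a gripper value outside its range is refused whole. "fingers" is the finger opening in mm, from 0 to 85.4, set as the call begins (left out, the last holds). The fingers move at their own pace and stop on an object; "grip_force" is the grip in N (left out, the last holds). Time passes only in rows, so rows that do not move let the fingers close, or fill a call up. It gives the time, the measured TCP pose, the force, the opening and the grip force at its end, in the units of the state.
- sense(): the state, without advancing time (a new reading comes with each control period).
- eyes.snapshot(name): name is "side" or "top"; returns (picture, depth): 420x560x3 uint8, red, green, blue; 420x560 float32, mm along the optical axis (not along the pixel's ray), 0 where there is no reading.
- eyes.get_calibration(name): a dict with "intrinsics" (3x3 intrinsics, pixels), "R" (3x3) and "t" (3): a world point X has camera coordinates R X + t. Camera axes: x right, y down, z forward; pixel columns grow to the right and rows downward; lengths in mm; the calibration is good to about 2 mm. A picture is of the moment at which its call begins. get_calibration takes no time and is no camera call.
- job.hand_in(): hands the job in; it is judged then, once.
Trained networks look in the newest picture that a camera, given by its name, has taken for a name from the list of things; names that differ only in an ending like _2 or _b are one class to them, and where a whole thing is asked for, a point or a joint stands for the part that bears it (a point fixed in the world has none). Each returns a list of dicts, best first, with "confidence" (0 to 1); they miss things now and then, are a little off and sometimes report something else, mostly with a low value. They report only what shows in the picture. A call takes as long as a camera call.
- models.boxes_of(name, camera): "xyz" ([x, y, z] in mm, in world coordinates, good to about 4 mm: the middle of the surface that is visible of it).
- models.cut_out(name, camera): "pixels" (420x560 bool, what is visible of it).
- models.place_of(name, camera): "xyz" ([x, y, z] in mm, in world coordinates, good to about 4 mm: a listed point, or the origin of a listed thing).
The state is a dict: "time": time; "joint_pos": joint angles; "qd": joint speeds; "joint_efforts": joint torques, N m; "tool_pos": TCP position; "tcp_rot": TCP orientation; "ft_force": force on the tool from outside, world axes, zero at the start; "wrist_torque": the same for the moment, N m; "finger_gap": finger opening in mm; "grip_force": force on a finger pad.
Only numpy, scipy, OpenCV 4.12 (cv2) and the standard library are available. Lean on these libraries where they do the work, as an engineer would, in place of code of your own. Each camera call takes 0.05 s, during which the arm holds its last target. There are 200 camera calls.

## Working session

There is one attempt and no reset: what is moved stays moved. The work goes in short steps, Python scripts to look and compute and a tool call to move; the robot and the scene stay as the last step left them, time stands still between calls to the robot, and variables do not carry over. Pictures are saved under pics/ and viewed, at most 10 in all, crops included, and the job is handed in when it is done.

Besides the shell and the picture viewer there is one more tool, called after "Call:" as name(argument=value, ...), one argument or row to a line, values as JSON. apply_moves: Moves the arm, as the interface text tells. Its arguments: {"type":"object","properties":{"rows":{"type":"array"},"fingers":{"type":"number"},"grip_force":{"type":"number"}},"required":["rows"]}

```bash
mkdir -p pics
python3 - <<'E'
from bench import sense, eyes, job, models
import cv2
s=sense();print(s['time'],s['tool_pos'],s['tcp_rot'],s['finger_gap'])
for c in('top','side'):
    p,d=eyes.snapshot(c);cv2.imwrite(f'pics/{c}0.png',p[:,:,::-1])
    k=eyes.get_calibration(c);print(c,(-k['R'].T@k['t']).round(),k['R'].round(2).tolist())
    for n in('indexer','wheel_top','pawl_hinge','ball','peg_opposite','peg_right','peg_left','collar','spare_stud','glue_bottle','wood_block','tape_roll'):
        print(n,[([round(float(v)) for v in r['xyz']],round(r['confidence'],2)) for r in models.place_of(n,c)][:3])
E
```

```text
0.0 [266.51326856 536.98872226 248.92989103] [-1.79893645e+02 -8.28404365e-03  1.53597160e+02] 85.27979339923384
top [526.  88. 873.] [[-0.02, -1.0, 0.0], [-1.0, 0.02, -0.1], [0.1, -0.01, -1.0]]
indexer [([582, -65, 1], 0.75)]
wheel_top [([581, -71, 34], 0.94), ([516, 422, -5], 0.43)]
pawl_hinge [([634, 26, 46], 0.82)]
ball [([626, 8, 110], 0.84)]
peg_opposite [([553, -111, 75], 0.67)]
peg_right [([621, -74, 73], 0.8), ([554, -110, 78], 0.66)]
peg_left []
collar [([692, -1, 11], 0.63)]
spare_stud [([588, 50, 7], 0.38)]
glue_bottle [([516, 422, -3], 0.55), ([584, 50, 11], 0.41)]
wood_block [([478, 45, 1], 0.73)]
tape_roll [([777, -56, -3], 0.88)]
side [ 336. -728.  657.] [[0.95, -0.32, -0.02], [-0.19, -0.53, -0.83], [0.25, 0.79, -0.56]]
indexer []
wheel_top [([581, -70, 32], 0.73)]
pawl_hinge [([635, 23, 45], 0.73)]
ball []
peg_opposite [([551, -109, 75], 0.86)]
peg_right [([621, -73, 68], 0.72)]
peg_left [([559, -26, 75], 0.68)]
collar [([578, -66, 6], 0.17), ([578, -69, 31], 0.15)]
spare_stud [([775, -56, 4], 0.72), ([585, 55, 9], 0.42)]
glue_bottle [([522, 421, 0], 0.68)]
wood_block [([475, 42, -2], 0.95)]
tape_roll [([776, -54, 1], 0.88), ([667, -248, 0], 0.74)]
```

View pics/top0.png

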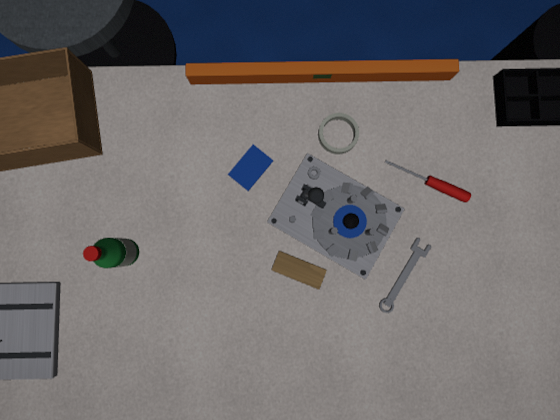

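View pics/side0.png

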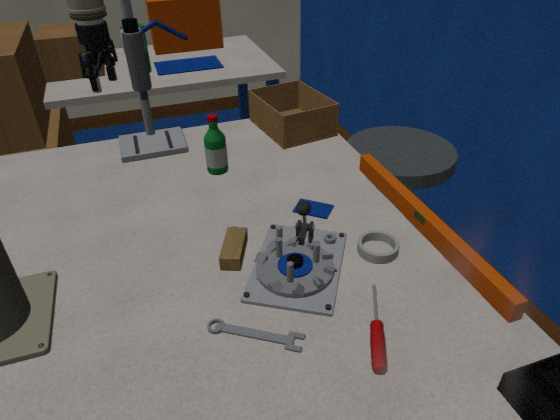

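The top view shows the wheel at (350,221), the ball at (316,195) on the wheel side of the pin, the collar at (313,173) and the stud at (292,219). The side view agrees, with the ball at (304,209). The network points fit a layout with indexer +y at about 60° in the world. I'll refine this with depth.

```bash
cat > h.py <<'E'
from bench import sense, eyes, job, models
import numpy as np, cv2
def cloud(c):
    p,d=eyes.snapshot(c);k=eyes.get_calibration(c);K=k['intrinsics']
    v,u=np.mgrid[:420,:560];m=d>0
    C=np.stack([(u-K[0,2])/K[0,0]*d,(v-K[1,2])/K[1,1]*d,d],-1)
    return p,(C-k['t'])@k['R'],m
def pegs(c,ctr=(580,-71)):
    p,X,m=cloud(c)
    r=np.hypot(X[...,0]-ctr[0],X[...,1]-ctr[1])
    a=m&(X[...,2]>68)&(X[...,2]<80)&(r<62)&(r>28)
    n,l,s,_=cv2.connectedComponentsWithStats(a.astype(np.uint8),connectivity=8)
    return [(X[l==i].mean(0).round(1).tolist(),int(s[i,4])) for i in range(1,n) if s[i,4]>3]
def ball(c,ctr=(636,25)):
    p,X,m=cloud(c);r=np.hypot(X[...,0]-ctr[0],X[...,1]-ctr[1])
    q=X[m&(X[...,2]>98)&(X[...,2]<130)&(r<45)]
    if len(q)<5:return None
    A=np.c_[2*q,np.ones(len(q))];s=np.linalg.lstsq(A,(q**2).sum(1),rcond=None)[0]
    return q.mean(0).round(1),len(q),s[:3].round(1),round(float(np.sqrt(max(0,s[3]+s[:3]@s[:3]))),1)
E
python3 - <<'E'
from h import *
for c in('top','side'):
    print(c,pegs(c),ball(c))
    p,X,m=cloud(c)
    a=m&(X[...,2]>6)&(X[...,2]<14)&(np.hypot(X[...,0]-595,X[...,1]+45)<170)
    n,l,s,_=cv2.connectedComponentsWithStats(a.astype(np.uint8));i=1+np.argmax(s[1:,4])
    print(cv2.minAreaRect(X[l==i][:,:2].astype(np.float32)))
E
```

```text
top [([621.0, -71.5, 74.3], 37), ([555.4, -29.8, 74.6], 36), ([552.1, -107.6, 74.2], 38)] (array([623. ,  10.1, 119.2]), 205, array([624.2,   9. , 109.8]), 15.1)
((591.8408813476562, -44.52714538574219), (250.2378692626953, 180.28993225097656), 58.68558883666992)
side [([555.3, -32.0, 73.7], 37), ([620.4, -74.2, 73.7], 44), ([552.1, -109.2, 73.8], 44)] (array([621.6,   2. , 115.6]), 177, array([624.4,   8.3, 110.5]), 14.6)
((592.3768920898438, -44.26434326171875), (254.6265411376953, 179.5273895263672), 58.7752571105957)
```

Call:
apply_moves(
  rows=[
    [0, -60, 0, 0, 0, 0.063],
    [0, -60, 0, 0, 0, 0],
    [0, -60, 0, 0, 0, 0],
    [0, -60, 0, 0, 0, 0],
    [0, -60, 0, 0, 0, 0],
  ],
  fingers=0,
)

```text
time: 2.22
tool_pos: [119.7, 275.3, 250.0]
tcp_rot: [180.0, 0.0, 150.0]
ft_force: [0.0, -0.5, 2.0]
finger_gap: 0.1
grip_force: 0.0
```

Call:
apply_moves(
  rows=[
    [0, 0, 0, 0, 0, 0.023],
    [-60, 0, 0, 0, 0, 0],
    [-60, 0, 0, 0, 0, 0],
    [-60, 0, 0, 0, 0, 0],
    [-60, 0, 0, 0, 0, 0],
  ],
)

```text
time: 2.85
tool_pos: [327.9, 150.7, 250.3]
tcp_rot: [179.9, 0.0, 148.6]
ft_force: [-0.3, 1.4, 0.6]
finger_gap: 0.2
grip_force: 0.0
```

Call:
apply_moves(
  rows=[
    [-60, 0, 0, 0, 0, 0],
    [-60, 0, 0, 0, 0, 0],
    [-60, 0, 0, 0, 0, 0],
    [-60, 0, 0, 0, 0, 0],
    [-60, 0, 0, 0, 0, 0],
  ],
)

```text
time: 3.48
tool_pos: [584.2, -5.5, 248.9]
tcp_rot: [-180.0, -0.0, 148.6]
ft_force: [0.3, 0.9, 0.4]
finger_gap: -0.3
grip_force: 0.0
```

Call:
apply_moves(
  rows=[
    [-27, -14, 0, 0, 0, 0],
    [0, 0, 50, 0, 0, 0],
    [0, 0, 50, 0, 0, 0],
    [0, 0, 38, 0, 0, 0],
    [0, 0, 0, 0, 0, 0],
  ],
)

```text
time: 4.1
tool_pos: [594.9, -29.8, 107.0]
tcp_rot: [-179.8, -0.5, 148.7]
ft_force: [0.0, 0.2, -0.5]
finger_gap: -0.3
grip_force: 0.0
```

Call:
apply_moves(
  rows=[
    [0, 9, 0, 0, 0, 0],
    [0, 9, 0, 0, 0, 0],
    [0, 9, 0, 0, 0, 0],
    [0, 5, 0, 0, 0, 0],
    [0, 0, 0, 0, 0, 0],
  ],
)

```text
time: 4.72
tool_pos: [614.5, -2.2, 112.4]
tcp_rot: [180.0, 0.0, 148.7]
ft_force: [-0.5, -0.9, -0.6]
finger_gap: 0.2
grip_force: 0.1
```

Run:
```python
from h import *
s=sense();print(s['time'],s['tool_pos'],s['ft_force'])
print(pegs('top',(576,-70)),ball('top'),pegs('side',(576,-70)),ball('side'))
p,_=eyes.snapshot('side');cv2.imwrite('pics/s1.png',cv2.resize(p[170:320,200:400,::-1],None,fx=4,fy=4))
```

```text
4.725 [614.51158226  -2.223902   112.37518935] [-0.52554417 -0.85020753 -0.59293182]
[([555.3, -29.8, 74.5], 35), ([551.7, -107.8, 74.2], 38)] None [([555.4, -31.8, 73.5], 37), ([620.6, -73.6, 73.8], 41), ([551.8, -109.9, 74.1], 46)] (array([627. ,   2. , 114.7]), 106, array([619.1,   8.6, 115.3]), 20.7)
```

View pics/s1.png

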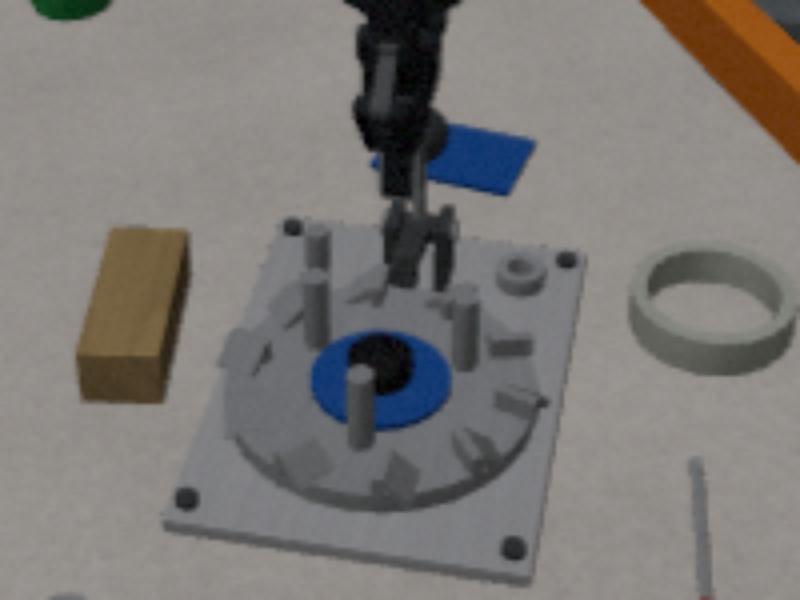

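The crop shows the closed fingers at (400,150), just in front of the ball at (435,130), and about 1 N of push. I'll continue outward.

Call:
apply_moves(
  rows=[
    [-3, 6, 0, 0, 0, 0],
    [0, 6, 0, 0, 0, 0],
    [0, 4, 0, 0, 0, 0],
    [0, 0, 0, 0, 0, 0],
    [0, 0, 0, 0, 0, 0],
  ],
)

```text
time: 5.6
tool_pos: [625.0, 9.4, 112.0]
tcp_rot: [-180.0, -0.0, 148.7]
ft_force: [-0.6, 0.2, 0.1]
finger_gap: -0.2
grip_force: 0.0
```

Run:
```python
from h import *
s=sense();print(s['time'],s['tool_pos'],s['ft_force'])
print(ball('side'))
```

```text
5.6 [625.02748663   9.39488154 112.01784045] [-0.55350901  0.21276106  0.0919532 ]
(array([629.1,   9.4, 113.7]), 165, array([629.2,  22.2, 116.7]), 25.7)
```

Call:
apply_moves(
  rows=[
    [0, -20, 0, 0, 0, 0],
    [0, 0, -20, 0, 0, 0],
    [0, -60, 0, 0, 0, 0],
    [0, -60, 0, 0, 0, 0],
    [0, -60, 0, 0, 0, 0],
  ],
)

```text
time: 6.28
tool_pos: [520.7, -163.2, 134.1]
tcp_rot: [180.0, 0.1, 148.7]
ft_force: [0.6, 0.3, 0.4]
finger_gap: 0.1
grip_force: 0.0
```

Run:
```python
from h import *
s=sense();print(s['time'],s['tool_pos'],s['ft_force'])
print(ball('side'),pegs('side',(576,-70)));print(ball('top'),pegs('top',(576,-70)))
```

```text
6.275 [ 520.73254195 -163.165404    134.13467471] [0.64426365 0.296108   0.35472825]
(array([646. ,  33.4, 115.8]), 111, array([645.1,  41.3, 110.8]), 13.9) [([620.8, -73.6, 73.4], 43), ([553.7, -110.3, 74.0], 32)]
(array([643. ,  42.7, 119.3]), 205, array([644.3,  42.2, 110.1]), 15.0) [([620.7, -71.5, 74.4], 39), ([555.6, -29.9, 74.5], 35), ([552.0, -107.6, 74.4], 39)]
```

Call:
apply_moves(
  rows=[
    [-39, 6, 0, 0, 0, 0],
    [0, 60, 0, 0, 0, 0],
    [0, 0, 30, 0, 0, 0],
    [0, 0, 27, 0, 0, 0],
    [0, 0, 0, 0, 0, 0],
  ],
)

```text
time: 7.1
tool_pos: [587.5, -123.4, 73.1]
tcp_rot: [-180.0, -0.3, 148.8]
ft_force: [-1.3, -0.8, 0.7]
finger_gap: -0.1
grip_force: 0.0
```

Call:
apply_moves(
  rows=[
    [8, 0, 0, 0, 0, 0],
    [8, 0, 0, 0, 0, 0],
    [4, 0, 0, 0, 0, 0],
    [4, 0, 0, 0, 0, 0],
    [0, 0, 0, 0, 0, 0],
  ],
)

```text
time: 7.72
tool_pos: [568.3, -113.0, 75.6]
tcp_rot: [180.0, 0.0, 148.7]
ft_force: [0.4, -0.4, -1.2]
finger_gap: -0.2
grip_force: 0.2
```

```bash
cat >> h.py <<'E'
def st():
    s=sense();d=s['tool_pos'][:2]-np.array([576.3,-70.2]);y=np.array([.5195,.8545]);x=np.array([-.8545,.5195])
    print(s['time'],'u,v',(d@x).round(1),(d@y).round(1),'z',s['tool_pos'][2].round(1),'f u,v',(s['ft_force'][:2]@x).round(2),(s['ft_force'][:2]@y).round(2))
    for c in('top','side'):
        o=[]
        for q,n in pegs(c,(576,-70)):
            e=np.array(q[:2])-[576.2,-69.6 if c=='top' else -71.6]
            a=np.degrees(np.arctan2(e[1],e[0]));o.append((round(a,1),round(float(np.hypot(*e)),1),n))
        print(c,o)
E
python3 -c "
from h import *
st()"
```

```text
7.725 u,v -15.4 -40.7 z 75.6 f u,v -0.59 -0.15
top [(np.float64(-5.6), 44.7, 37), (np.float64(114.1), 45.1, 38), (np.float64(-127.9), 44.5, 33)]
side [(np.float64(113.8), 45.1, 35), (np.float64(-6.1), 45.0, 42), (np.float64(-112.3), 48.0, 109)]
```

Call:
apply_moves(
  rows=[
    [5, 0, 0, 0, 0, 0],
    [5, 0, 0, 0, 0, 0],
    [5, 0, 0, 0, 0, 0],
    [5, 0, 0, 0, 0, 0],
    [0, 0, 0, 0, 0, 0],
  ],
)

```text
time: 8.45
tool_pos: [550.5, -102.2, 75.0]
tcp_rot: [-180.0, -0.0, 148.7]
ft_force: [0.2, 0.1, 0.3]
finger_gap: 0.1
grip_force: 0.2
```

```bash
python3 -c "
from h import *
st()"
```

```text
8.45 u,v 5.4 -40.7 z 75.0 f u,v -0.1 0.19
top [(np.float64(-34.0), 44.5, 41), (np.float64(85.8), 45.0, 39), (np.float64(-155.8), 44.6, 36)]
side [(np.float64(-34.9), 44.6, 44), (np.float64(-134.9), 47.3, 85)]
```

Call:
apply_moves(
  rows=[
    [1, 0, 0, 0, 0, 0],
    [1, 0, 0, 0, 0, 0],
    [0, 0, 0, 0, 0, 0],
    [0, 0, 0, 0, 0, 0],
    [0, 0, 0, 0, 0, 0],
  ],
)

```text
time: 9.18
tool_pos: [549.4, -101.5, 75.0]
tcp_rot: [-180.0, -0.0, 148.7]
ft_force: [2.3, -0.6, -2.6]
finger_gap: 0.2
grip_force: 1.2
```

```bash
python3 -c "
from h import *
st()"
```

```text
9.175 u,v 6.7 -40.7 z 75.0 f u,v -2.26 0.63
top [(np.float64(-36.2), 44.7, 39), (np.float64(83.7), 44.9, 38), (np.float64(-146.8), 32.3, 5), (np.float64(-157.6), 44.7, 36)]
side [(np.float64(-36.7), 45.0, 40), (np.float64(-136.3), 47.7, 84)]
```

Call:
apply_moves(
  rows=[
    [-10, 0, 0, 0, 0, 0],
    [-10, 0, 0, 0, 0, 0],
    [0, 0, -50, 0, 0, 0],
    [0, 0, -50, 0, 0, 0],
    [0, 0, 0, 0, 0, 0],
  ],
)

```text
time: 9.9
tool_pos: [570.2, -113.2, 181.0]
tcp_rot: [179.9, 0.5, 148.7]
ft_force: [0.3, 0.8, 0.1]
finger_gap: -0.2
grip_force: 0.0
```

```bash
python3 -c "
from h import *
st();print(ball('top'))"
```

```text
9.9 u,v -17.1 -39.9 z 181.0 f u,v 0.12 0.81
top [(np.float64(-32.8), 44.1, 23), (np.float64(83.9), 45.3, 38), (np.float64(-156.8), 44.8, 38)]
side [(np.float64(84.3), 45.0, 35), (np.float64(-37.2), 45.2, 42), (np.float64(-156.5), 45.1, 45)]
(array([642.9,  42.7, 119.3]), 205, array([644.7,  42.1, 109.8]), 15.3)
```

Call:
apply_moves(
  rows=[
    [13, 45, 0, 0, 0, 0],
    [0, 60, 0, 0, 0, 0],
    [0, 60, 0, 0, 0, 0],
    [0, 60, 0, 0, 0, 0],
    [0, 0, 0, 0, 0, 0],
  ],
)

```text
time: 10.68
tool_pos: [672.1, 91.2, 171.4]
tcp_rot: [-179.9, -0.2, 148.9]
ft_force: [-0.4, -1.0, -1.0]
finger_gap: 0.3
grip_force: 0.0
```

```bash
python3 -c "
from h import *
st()"
```

```text
10.675 u,v 1.9 187.7 z 171.4 f u,v -0.14 -1.06
top [(np.float64(-40.8), 47.6, 9)]
side [(np.float64(84.2), 45.2, 35), (np.float64(-36.9), 45.1, 44), (np.float64(-155.9), 45.3, 46)]
```

Call:
apply_moves(
  rows=[
    [-2, 0, 30, 0, 0, 0],
    [0, 0, 31, 0, 0, 0],
    [0, 0, 0, 0, 0, 0],
    [0, -12, 0, 0, 0, 0],
    [0, -8, 0, 0, 0, 0],
  ],
)

```text
time: 11.4
tool_pos: [664.3, 67.7, 116.2]
tcp_rot: [179.9, 0.1, 148.6]
ft_force: [0.3, -0.9, 0.2]
finger_gap: -0.1
grip_force: 0.0
```

Call:
apply_moves(
  rows=[
    [0, -8, 0, 0, 0, 0],
    [0, -8, 0, 0, 0, 0],
    [0, -8, 0, 0, 0, 0],
    [0, -4, 0, 0, 0, 0],
    [0, 0, 0, 0, 0, 0],
  ],
)

```text
time: 12.02
tool_pos: [649.0, 44.8, 114.0]
tcp_rot: [-180.0, -0.0, 148.7]
ft_force: [0.2, -0.5, 0.1]
finger_gap: -0.2
grip_force: 0.0
```

```bash
python3 -c "
from h import *
st();print(ball('side'))"
```

```text
12.025 u,v -2.4 136.1 z 114.0 f u,v -0.48 -0.34
top [(np.float64(83.8), 45.1, 39)]
side [(np.float64(84.3), 44.9, 36), (np.float64(-36.7), 44.9, 42), (np.float64(-156.1), 45.2, 43)]
(array([630.6,  15.8, 116.1]), 286, array([632.5,  20.3, 109.2]), 25.2)
```

Call:
apply_moves(
  rows=[
    [0, -5, 0, 0, 0, 0],
    [0, -3, 0, 0, 0, 0],
    [0, 0, 0, 0, 0, 0],
    [0, 15, 0, 0, 0, 0],
    [0, 40, 0, 0, 0, 0],
  ],
)

```text
time: 12.8
tool_pos: [674.1, 85.1, 114.3]
tcp_rot: [-180.0, 0.0, 148.5]
ft_force: [0.1, 0.4, -0.6]
finger_gap: -0.1
grip_force: 0.0
```

Call:
apply_moves(
  rows=[
    [0, 0, -50, 0, 0, 0],
    [0, 40, -50, 0, 0, 0],
    [0, 60, 0, 0, 0, 0],
    [0, 0, 0, 0, 0, 0],
    [0, 0, 0, 0, 0, 0],
  ],
)

```text
time: 13.42
tool_pos: [724.8, 170.6, 211.8]
tcp_rot: [-179.9, -0.1, 148.7]
ft_force: [-0.6, 0.5, 0.5]
finger_gap: -0.3
grip_force: 0.0
```

```bash
python3 -c "
from h import *
st();print(ball('top'),ball('side'))
print(models.place_of('collar','top')[:1],models.place_of('spare_stud','top')[:1])
p,_=eyes.snapshot('side');cv2.imwrite('pics/s2.png',cv2.resize(p[170:320,200:400,::-1],None,fx=4,fy=4))"
```

```text
13.425 u,v -1.8 283.0 z 211.8 f u,v 0.79 0.13
top [(np.float64(-36.3), 44.8, 39), (np.float64(83.8), 45.1, 39), (np.float64(-156.9), 44.7, 39)]
side [(np.float64(84.4), 45.0, 37), (np.float64(-36.8), 44.9, 43), (np.float64(-156.1), 45.2, 42)]
(array([622.8,  10.1, 119.2]), 204, array([624.2,   9.1, 110.1]), 15.0) (array([621.5,   1.9, 115.4]), 176, array([624.3,   8.5, 110.8]), 14.6)
[{'xyz': [690.6, -2.1, 12.7], 'confidence': 0.39}] []
```

View pics/s2.png

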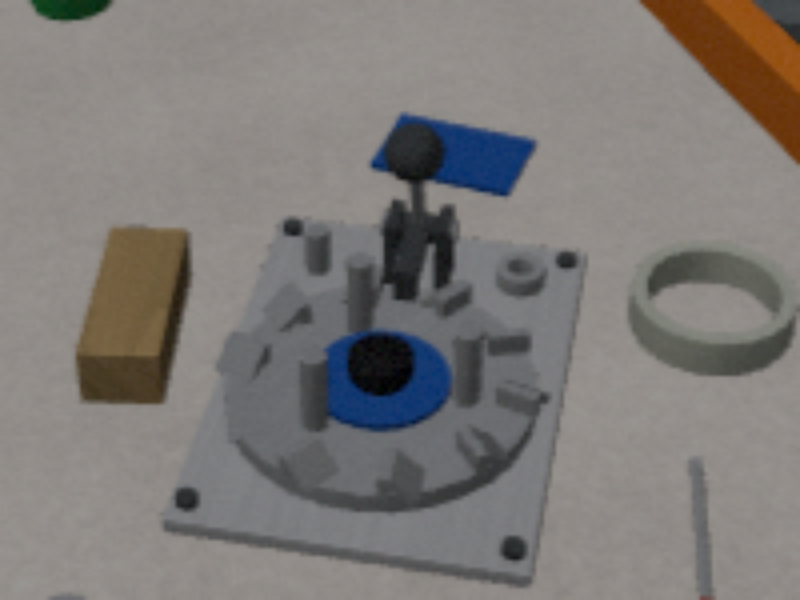

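The crop shows the pawl down, with the ball at (415,152) back at its starting point (624,9,110). The wheel pegs have turned about 34–35° (wheel ≈ -0.61), and the loose things look undisturbed.

```bash
python3 -c "
from bench import job
print(job.hand_in())"
```

```text
the job is handed in; nothing more can be done
None
```

I handed the job in at about 13.5 s with the pawl back down and the wheel turned one notch clockwise, at about -0.61 rad as measured from the camera images. The hand-in gave no verdict, and no loose thing looked disturbed in the last picture.

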